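# Open the child-safe jar in its slanted stand

## Robot

A 6-joint arm with a two-finger parallel gripper is mounted at the origin on the work surface. World frame = base frame: x ahead of the robot, y to its left, z up, the work surface at z = 0. Lengths are in m, angles in rad, forces in N, time in s.
With the tool pointing down it reaches from about 0.375 to 0.9 m from the base axis. Payload 3.1 kg.
Tool frame: the origin (TCP) lies midway between the tips of the shut fingers; the grasp point (between the pads) lies 19 mm behind it (grip_depth is the distance from the TCP to the grasp point, in m); y points along the fingers, z is the direction in which the jaws open and shut, and the axes are right-handed (so a half turn about y gives the same grasp; the last joint's range is limited). The gripper opens to 85 mm and grips with 20 to 120 N. Pads are 22 mm wide; open, the fingers measure 114 mm over their backs; the gripper's body (76 mm by 85 mm) begins 54 mm behind the grasp point. The pads swing forward as they close: fully open they stand 13 mm farther back than shut.
Start: joints at [0.947, 0.527, 1.433, -0, 1.181, -0.178], TCP at [0.269, 0.564, 0.231] pointing down, gripper open.
Joint ranges: [-3.08, 3.08], [-0.75, 2.2], [0.22, 2.44], [-1.43, 4.57], [0, 2.65], [-2.85, 2.85]. Speed limits (rad/s): [2.79, 2.79, 3.14, 3.14, 3.14, 3.14].

## Interface

Orientations are given as a unit quaternion [x, y, z, w].
In Python, from station import sense, snapshot, camera_model, sign_off, grip_depth gives the robot as it stands.
- The arm moves only by the tool play_rows, never from a script. Its argument "deltas" is a list of rows, each a list of 6 numbers: the shift along the tool's x, y, z in m, then the turn, a rotation vector about the tool's x, y, z in rad. A call has 1 to 12 rows; each row is the pose to reach, as a shift and turn from the pose commanded when the call began, along the tool's axes at that moment; what a row does not reach only later rows make up. A row lasts 1/10 s, in which the tool goes at most 50 mm and 8.59 degrees, less where a joint would pass 70% of its speed; a pose out of reach is approached as far as the arm can. A call with a gripper value outside its range is refused whole. "gripper" is the finger opening in m, from 0 to 0.0854, set as the call begins (left out, the last holds). The fingers move at their own pace and stop on an object; "force" is the grip in N (left out, the last holds). Time passes only in rows, so rows that repeat a pose let the fingers close. It gives the time, the measured TCP pose, the force and the opening at its end, in the units of the state.
- sense(): the state, without advancing time (a new reading comes with each control period).
- snapshot(name): name is "scene" or "side" or "wrist"; returns the picture (384x512x3 uint8, red, green, blue); there is no depth.
- camera_model(name): a dict with "fx", "fy", "cx", "cy" (pixels), "camera_from_world" (4x4, takes a point from world to camera coordinates). Camera axes: x right, y up, looking along -z (the intrinsics and any distortion apply to the point x, -y, -z); pixel columns grow to the right and rows downward; lengths in m; the calibration is good to about 2 mm. A picture is of the moment at which its call begins: read the wrist's pose just before it. camera_model takes no time and is no camera call; for the wrist camera it gives the pose at the moment of the call.
- sign_off(): hands the job in, once; it reports no verdict.
The state is a dict: "t": time; "q": joint angles; "qd": joint speeds; "tau": joint torques, N m; "tcp_pos": TCP position; "tool_rot": TCP orientation; "force": force on the tool from outside, world axes, zero at the start; "ft_torque": the same for the moment, N m; "finger_gap": opening from 0.0 (shut) to 1.0 (fully open).
Only numpy, scipy, OpenCV 4.12 (cv2) and the standard library are available. Lean on these libraries where they do the work, as an engineer would, in place of code of your own. Each camera call takes 0.05 s, during which the arm holds its last target.

## Task

Open the slanted tablet jar whose cap has two squeeze tabs: squeeze both tabs, turn the cap anticlockwise and draw it off along the neck. Then set the cap down gently, right way up and wholly on the chopping board, and let go of it; do not drop it or disturb the other loose things.

Things in the scene. Friction and masses are not known exactly. Their poses are not given: they have to be found in the camera images.
- neck: The neck of an amber jar (92 mm across, 140 mm long) fixed in an oak cradle, leaning 30 degrees from vertical, mouth towards the robot's side. Its z axis is the neck axis, pointing out of the mouth. Origin: centre of the neck's rim, 160 mm above the table. Neck 30 mm across, 29 mm long. The cradle is 130 mm wide, 80 mm tall and lies below and beyond the mouth. It cannot move.
- collar (a point): Point on the neck axis 29 mm below the rim, on the jar's white collar (72 mm across) at the neck's foot; axes as the jar's. Four stop blocks on the collar, up to 36 mm from the axis, rise 8 mm above it beside the cap's two tabs; keep the fingertips above them.
- cap: White cap on the neck, loose, 75 g, 42 mm across, 32 mm tall. Origin: centre of its open underside; z axis out of its closed top. On the neck the origin is on the neck axis, 2 mm above the collar; 2 mm of play all round. Two tabs at its +y and -y sides. Turned anticlockwise (seen onto its top) 55 to 120 degrees from its start, it comes straight off along the neck, clear after 30 mm.
- tab_a_face (a point): On the cap: middle of the outer face of the relaxed tab at its +y side, 31 mm from the cap's axis (62 mm over both tabs, 52 mm with both pressed), 18 mm above the cap's underside. The face is 16 mm wide (cap x) and runs from 7 to 29 mm above the underside; below it is a tooth, 10 mm wide, 32.5 mm from the axis, held between the stop blocks.
- tab_b_face (a point): The same point for the tab at the cap's -y side. The teeth prevent any turning until both tabs are pressed at least 3.5 mm; then the cap turns anticlockwise easily and without rising (there is no thread), and the tabs stay pressed by the grip. Clockwise it stays stopped.
- tab_a (a joint): How far the +y tab is pressed in, towards the axis: 0 m out, 0.005 m fully in. It springs back: 3 N to start, 8 N fully in.
- tab_b (a joint): The same for the -y tab.
- board: Oak chopping board, 280 mm along its x, 260 mm along its y, 36 mm thick, fixed. Origin: centre of its underside, on the table. Its half nearer the robot (-x) is clear; a ramekin and a pepper mill stand on the far part.
- plain_jar: The same amber jar in the same kind of stand, with a plain round ribbed lid, 69 mm across, without tabs: leave it. Fixed. Origin: 3 mm above the centre of the lid's top, 160 mm above the table; z up, the jar's axis leans 30 degrees from it towards -x.
- ramekin: Small white bowl, 80 mm across, 45 mm tall, loose on the far part of the board. Origin: centre of its underside.
- pepper_mill: Dark wooden pepper mill, 54 mm across, 143 mm tall, loose on the far part of the board. Origin: centre of its underside.
- oil: Green glass oil bottle, 60 mm across, 190 mm tall, loose, beyond the board. Origin: centre of its underside.
- mug: Blue mug, 80 mm across, 95 mm tall, loose, beyond the board. Origin: centre of its underside.
- tin: Steel food tin with a paper label, 74 mm across, 100 mm tall, loose, at the far left. Origin: centre of its underside.
Things that resemble listed ones, but are neither listed nor needed, are in the scene too. Several things have the shape of the cap; the one meant has the colours described above. What is shaped like the part that bears neck but yellow is not meant.

How it is judged:
By the outcome, as a careful person would: the job done as asked, in the order asked, and still so for the second after the job is handed in, with the robot touching nothing.
It also fails if it takes over 48 s, if anything falls off the work surface, if the arm or the gripper's body presses on something with over 40 N, if the wrist force passes 120 N, or if a joint passes its speed limit or range.

## Working session

There is one attempt and no reset: what is moved stays moved. The work goes in short steps, Python scripts to look and compute and a tool call to move; the robot and the scene stay as the last step left them, time stands still between calls to the robot, and variables do not carry over. Pictures are saved under pics/ and viewed, and the job is handed in when it is done.

Besides the shell and the picture viewer there is one more tool, called as name(argument=value, ...), one argument or row to a line, values as JSON. play_rows: Moves the arm, as the interface text tells. Its arguments: {"type":"object","properties":{"deltas":{"type":"array"},"gripper":{"type":"number"},"force":{"type":"number"}},"required":["deltas"]}

```bash
ls; mkdir -p pics
python3 - <<'E'
from station import *
import cv2,numpy as np
for n in ["scene","side"]:
    im=snapshot(n); cv2.imwrite(f"pics/{n}0.png",im[:,:,::-1])
    m=camera_model(n); print(n,{k:np.round(v,4).tolist() if not isinstance(v,str) else v for k,v in m.items()})
print(sense(),grip_depth if not callable(grip_depth) else grip_depth())
E
```

```text
pics
scene {'fx': 373.8964, 'fy': 373.8964, 'cx': 254.4985, 'cy': 189.7589, 'camera_from_world': [[-0.7461, 0.6658, -0.0094, 0.3355], [-0.4331, -0.4745, 0.7664, 0.0982], [0.5058, 0.5758, 0.6423, -1.3168], [0.0, 0.0, 0.0, 1.0]]}
side {'fx': 489.2324, 'fy': 489.2324, 'cx': 253.538, 'cy': 185.4457, 'camera_from_world': [[0.8517, -0.5239, -0.008, -0.3896], [0.3024, 0.4792, 0.824, -0.2203], [-0.4279, -0.7042, 0.5666, -1.2161], [0.0, 0.0, 0.0, 1.0]]}
{'t': 0.1, 'q': array([ 9.46504557e-01,  5.28363610e-01,  1.43382501e+00, -6.06218546e-06,
        1.18137388e+00, -1.78502918e-01]), 'qd': array([-0.0003923 , -0.0014765 , -0.00329388,  0.00075382,  0.00094186,
       -0.00124972]), 'tau': array([-4.09894328e-04, -4.43305600e+01, -1.78585374e+01, -1.44234709e-04,
        3.78856043e-03,  1.20527247e-05]), 'tcp_pos': array([0.26906421, 0.56338426, 0.23042118]), 'tool_rot': array([ 0.69025588, -0.15657775,  0.15603718, -0.68897215]), 'force': array([-0.30698954, -0.09359678, -0.11112158]), 'ft_torque': array([ 0.00252061, -0.03305785, -0.0576104 ]), 'finger_gap': 0.9964831940664928} 0.0187
```

View pics/scene0.png

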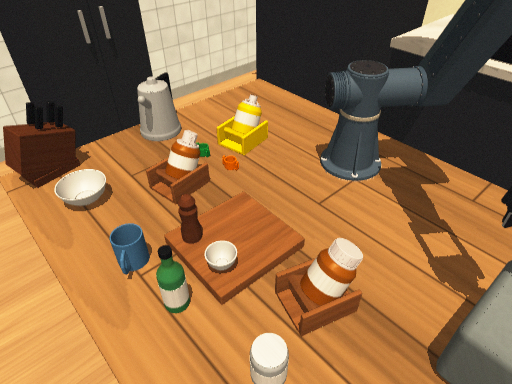

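View pics/side0.png

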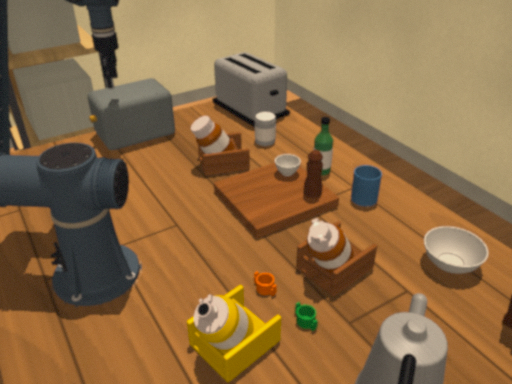

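The target jar with the tabbed white cap is near scene (188,140) and side (323,235). The yellow-cradle jar is a decoy, and the plain jar is at scene (345,255). I'll zoom in on the target.

Run:
```python
import cv2,numpy as np
a=cv2.imread("pics/scene0.png")[110:210,130:260]; b=cv2.imread("pics/side0.png")[195:305,270:390]
cv2.imwrite("pics/z1.png",np.hstack([cv2.resize(a,(400,400*100//130),interpolation=2),np.zeros((307,1,3),np.uint8)]))
cv2.imwrite("pics/z1.png",cv2.resize(a,None,fx=6,fy=6,interpolation=2)); cv2.imwrite("pics/z2.png",cv2.resize(b,None,fx=5,fy=5,interpolation=2))
```

```text
(no output)
```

View pics/z1.png

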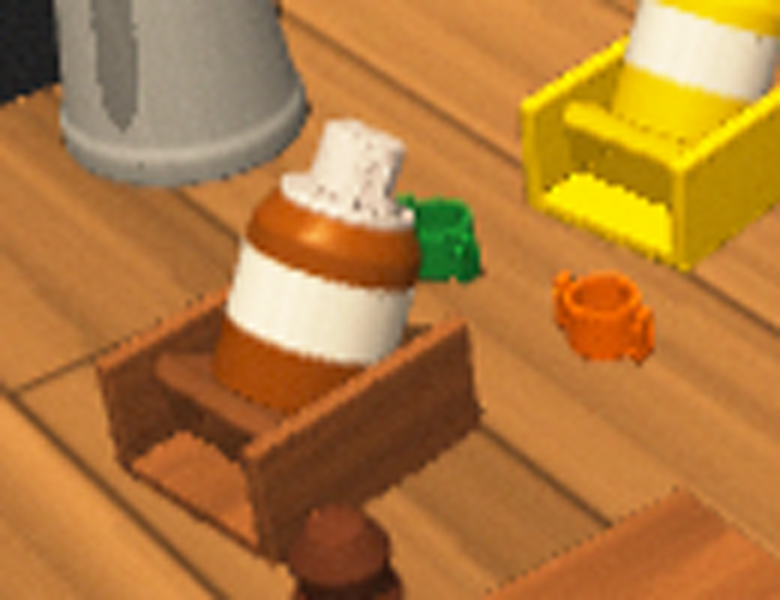

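View pics/z2.png

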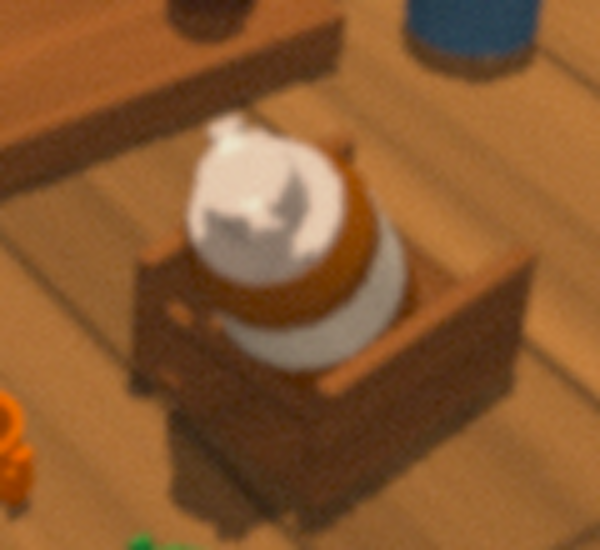

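```bash
cat > h.py <<'E'
import numpy as np, cv2
from station import *
from scipy.spatial.transform import Rotation as R
def ray(m,u,v):
    T=np.array(m["camera_from_world"]);d=np.array([(u-m["cx"])/m["fx"],-(v-m["cy"])/m["fy"],-1.])
    d=T[:3,:3].T@d; return -T[:3,:3].T@T[:3,3], d/np.linalg.norm(d)
def plane(m,u,v,z):
    o,d=ray(m,u,v); return o+d*(z-o[2])/d[2]
def tri(obs):
    A=np.zeros((3,3));b=np.zeros(3)
    for m,u,v in obs:
        o,d=ray(m,u,v);P=np.eye(3)-np.outer(d,d);A+=P;b+=P@o
    x=np.linalg.solve(A,b); return x,[np.linalg.norm((np.eye(3)-np.outer(ray(*q)[1],ray(*q)[1]))@(x-ray(*q)[0])) for q in obs]
def proj(m,p):
    T=np.array(m["camera_from_world"]);c=T[:3,:3]@np.asarray(p)+T[:3,3]
    return m["cx"]+m["fx"]*c[0]/-c[2], m["cy"]-m["fy"]*c[1]/-c[2]
E
python3 - <<'E'
from h import *
s=camera_model("scene");d=camera_model("side")
print({k for k in s})
z1=lambda x,y:(130+x/6,110+y/6); z2=lambda x,y:(270+x/5,195+y/5)
print("top",tri([(s,*z1(362,140)),(d,*z2(265,200))]))
for a,b in [((250,455),(465,322)),((100,370),(235,290))]:
    p=plane(s,*z1(*a),.08);q=plane(s,*z1(*b),.08);print(p,q,np.degrees(np.arctan2(*(q-p)[1::-1])),np.linalg.norm(q-p))
for a,b in [((325,385),(530,255)),((145,260),(185,235))]:
    p=plane(d,*z2(*a),.08);q=plane(d,*z2(*b),.08);print(p,q,np.degrees(np.arctan2(*(q-p)[1::-1])),np.linalg.norm(q-p))
# board corners in scene
for a in [(165,240),(224,295),(303,240),(244,196)]: print("board",plane(s,*a,.036))
E
```

```text
{'camera_from_world', 'fx', 'cy', 'cx', 'fy'}
top (array([ 0.44041828, -0.31794696,  0.15599597]), [np.float64(0.0042348293861448364), np.float64(0.004234829386144873)])
[ 0.58016371 -0.21775305  0.08      ] [ 0.43675358 -0.23619673  0.08      ] -172.67153339828903 0.1445912657184421
[ 0.600063   -0.32905633  0.08      ] [ 0.51068511 -0.34349021  0.08      ] -170.82635120290047 0.09053587440873764
[ 0.44772546 -0.3677166   0.08      ] [ 0.58704304 -0.35160993  0.08      ] 6.594754310314353 0.14024554738952583
[ 0.42854654 -0.25637948  0.08      ] [ 0.45565337 -0.25200092  0.08      ] 9.175717170901757 0.027458187090174002
board [ 0.6917203  -0.08518942  0.036     ]
board [0.68081725 0.15410249 0.036     ]
board [0.42084293 0.16075516 0.036     ]
board [ 0.42074735 -0.07939606  0.036     ]
```

Run:
```python
from h import *
np.set_printoptions(precision=4,suppress=True)
s=sense();Rt=R.from_quat(s["tool_rot"]).as_matrix();print(Rt,s["tcp_pos"],s["t"])
m=camera_model("wrist");T=m["camera_from_world"];T=np.array(T);print(m["fx"],m["cx"],m["cy"]);
c=-T[:3,:3].T@T[:3,3];print("cam in tool",Rt.T@(c-s["tcp_pos"]));print("cam axes in tool\n",Rt.T@T[:3,:3].T)
```

```text
[[ 0.9023 -0.0011  0.4312]
 [-0.4312 -0.0016  0.9023]
 [-0.0003 -1.     -0.0019]] [0.2691 0.5634 0.2304] 0.1
302.5153232214703 257.8777603934009 195.50787280066928
cam in tool [-0.08   -0.1426 -0.0002]
cam axes in tool
 [[-0.0004 -0.9498 -0.3129]
 [-0.0001  0.3129 -0.9498]
 [ 1.     -0.0003 -0.0002]]
```

play_rows(
  deltas=[
    [0,-0.05,0,0,0.1,0],
    [0,-0.1,0,0,0.25,0],
    [0.04,-0.13,-0.036,0,0.4,0],
    [0.08,-0.13,-0.072,0,0.55,0],
    [0.12,-0.13,-0.108,0,0.7,0],
    [0.16,-0.13,-0.145,0,0.85,0],
    [0.2,-0.13,-0.181,0,1.0,0],
    [0.24,-0.13,-0.217,0,1.15,0],
    [0.28,-0.13,-0.253,0,1.3,0],
    [0.32,-0.13,-0.289,0,1.45,0],
    [0.36,-0.13,-0.325,0,1.6,0],
    [0.4,-0.13,-0.362,0,1.75,0],
  ],
  gripper=0.085,
)

```text
t: 1.3
tcp_pos: [0.4571, 0.1055, 0.3611]
tool_rot: [-0.32, 0.631, -0.63, 0.32]
force: [0.9, 0.8, -0.4]
finger_gap: 0.996
```

```bash
cat >> h.py <<'E'
np.set_printoptions(precision=4,suppress=True)
def axis(phi,lean=30):
    a,p=np.radians(lean),np.radians(phi);return np.array([np.sin(a)*np.cos(p),np.sin(a)*np.sin(p),np.cos(a)])
def toolR(n,zdir):
    y=-n;z=np.array(zdir,float);z-=y*(z@y);z/=np.linalg.norm(z);return np.column_stack([np.cross(y,z),y,z])
def delta(pos,Rw,s=None):
    s=s or sense();R0=R.from_quat(s["tool_rot"]).as_matrix()
    return R0.T@(np.array(pos)-s["tcp_pos"]), R.from_matrix(R0.T@Rw).as_rotvec()
E
python3 - <<'E'
from h import *
s=sense();print(s["t"],s["q"],s["tcp_pos"],R.from_quat(s["tool_rot"]).as_matrix())
n=axis(-172.7);z=[.127,-.992,0]
rim=np.array([.44,-.318,.160]);print(delta(rim+n*.09,toolR(n,z)),rim+n*.09)
print(delta(rim+n*.09,toolR(n,[.985,-.174,0])))
sc=camera_model("scene");print("plainjar lid",plane(sc,346,246,.157))
E
```

```text
1.3 [-0.012   0.1677  1.6211  0.0002  1.3531  0.6192] [0.4571 0.1055 0.3611] [[-0.5901 -0.0003  0.8073]
 [-0.8073  0.0002 -0.5901]
 [ 0.     -1.     -0.0003]]
(array([0.383 , 0.1231, 0.2035]), array([0.2128, 0.7931, 0.4944])) [ 0.3954 -0.3237  0.2379]
(array([0.383 , 0.1231, 0.2035]), array([ 0.4493, -0.4036,  0.2765]))
plainjar lid [0.453  0.3043 0.157 ]
```

play_rows(
  deltas=[
    [0.038,0,0.02,0.021,0.079,0.049],
    [0.077,0,0.041,0.043,0.159,0.099],
    [0.115,0,0.061,0.064,0.238,0.148],
    [0.153,0.01,0.081,0.085,0.317,0.198],
    [0.192,0.02,0.102,0.106,0.397,0.247],
    [0.23,0.035,0.122,0.128,0.476,0.297],
    [0.268,0.05,0.142,0.149,0.555,0.346],
    [0.306,0.07,0.163,0.17,0.634,0.396],
    [0.345,0.09,0.183,0.192,0.714,0.445],
    [0.383,0.11,0.203,0.213,0.793,0.494],
    [0.383,0.123,0.203,0.213,0.793,0.494],
    [0.383,0.123,0.203,0.213,0.793,0.494],
  ],
)

```text
t: 2.5
tcp_pos: [0.3961, -0.322, 0.2361]
tool_rot: [0.138, 0.695, -0.668, 0.226]
force: [-0.1, 0.5, -0.8]
finger_gap: 0.994
```

Run:
```python
from h import *
s=sense();m=camera_model("wrist");im=snapshot("wrist");np.savez("w1.npz",im=im,T=m["camera_from_world"])
cv2.imwrite("pics/w1.png",cv2.resize(im[:,:,::-1],None,fx=1.5,fy=1.5,interpolation=2))
print(s["t"],s["q"],s["tcp_pos"],proj(m,[.44,-.318,.164]),s["qd"])
```

```text
2.5 [-1.2061  0.3168  1.9544  0.6882  0.8716 -0.2186] [ 0.3961 -0.322   0.2361] (np.float64(260.202262979115), np.float64(199.64303649078852)) [ 0.0456 -0.0537 -0.0034 -0.0057  0.0327  0.0235]
```

View pics/w1.png

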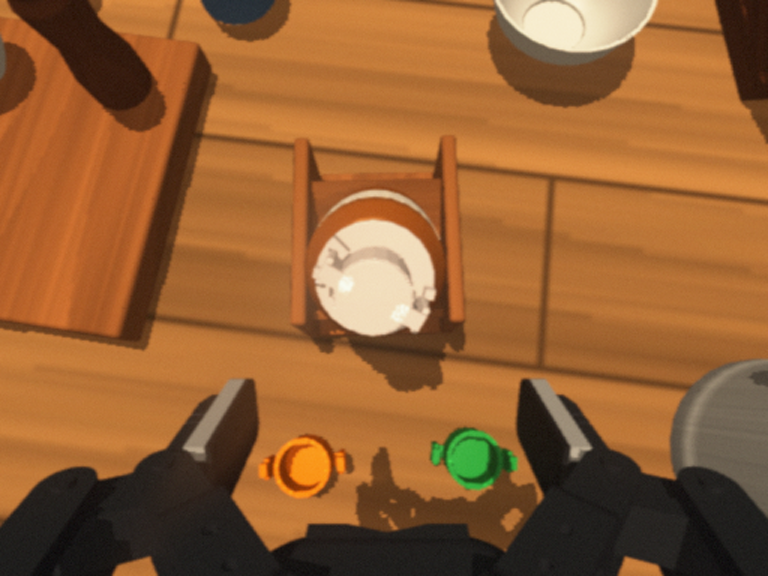

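Run:
```python
from h import *
im=np.load("w1.npz")["im"][:,:,::-1]
c=im[120:235,185:320].astype(float)
c=np.clip((c-110)*1.75,0,255)
cv2.imwrite("pics/w1z.png",cv2.resize(c.astype(np.uint8),None,fx=5,fy=5,interpolation=2))
```

```text
(no output)
```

View pics/w1z.png

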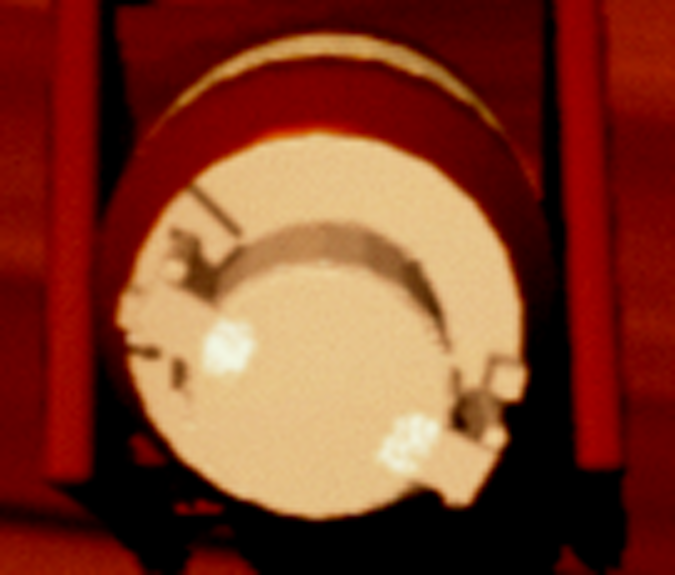

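Run:
```python
from h import *
f=np.load("w1.npz");im=f["im"];m=camera_model("wrist");m["camera_from_world"]=f["T"]
hsv=cv2.cvtColor(im,cv2.COLOR_RGB2HSV)
mask=((hsv[...,1]<110)&(hsv[...,2]>150)).astype(np.uint8);mask[:148]=0
mask[:120]=0;mask[235:]=0;mask[:,:185]=0;mask[:,320:]=0
cs,_=cv2.findContours(mask,cv2.RETR_EXTERNAL,cv2.CHAIN_APPROX_NONE);c=max(cs,key=cv2.contourArea)
mask[:148]=0
p=c[:,0,:].astype(float)
# collar only: drop tab parts
q=(p-[185,120])*5
keep=(q[:,1]>128)&~((q[:,0]<170)&(q[:,1]>240)&(q[:,1]<410))&~((q[:,0]>420)&(q[:,1]>350))&~((q[:,0]<260)&(q[:,1]<300)&(q[:,0]>215))
keep&=~((p[:,1]<=148)&(np.abs(p[:,1]-148)<1))
e=cv2.fitEllipse(p[keep].astype(np.float32));print(e, keep.sum(),p[:,1].min(),p[:,0].min(),p[:,0].max(),p[:,1].max())
v=cv2.cvtColor(im,cv2.COLOR_RGB2BGR);cv2.ellipse(v,e,(0,255,0),1);cv2.imwrite("pics/e.png",cv2.resize(v[120:235,185:320],None,fx=5,fy=5,interpolation=0))
zc=.160-.029*np.cos(np.pi/6)
C=plane(m,*e[0],zc);print("collar",C)
z=lambda x,y:(185+x/5,120+y/5)
for phi in (-172.7,):
    n=axis(phi);rim=C+.029*n;print("rim",rim)
    for nm,P in (("captop",rim+.005*n),("collar",C)): u,v=proj(m,P);print(nm,(u-185)*5,(v-120)*5)
    # circle rim at collar predicted extents
    # tab direction: cast the two tab top-edge px onto plane perpendicular to n, 29mm above underside (31 above collar)
    def cast(u,v,h):
        o,d=ray(m,u,v);P0=C+h*n;return o+d*((P0-o)@n)/(d@n)
    A=cast(*z(133,315),.031);B=cast(*z(478,478),.031);print(A,B,np.linalg.norm(A-B),(A+B)/2-(C+.031*n))
    # angle relative tool z
    s=sense();Rt=R.from_quat(s["tool_rot"]).as_matrix();d=Rt.T@(B-A);print(d,np.degrees(np.arctan2(d[0],d[2])))
```

```text
((249.21881103515625, 184.72789001464844), (75.88578033447266, 78.79193878173828), 86.35124969482422) 127 148.0 208.0 290.0 223.0
collar [ 0.4579 -0.3058  0.1349]
rim [ 0.4436 -0.3076  0.16  ]
captop 314.04193391323304 383.1446132104413
collar 321.09405517578296 323.6394500732399
[ 0.4478 -0.2781  0.1669] [ 0.4311 -0.3361  0.1531] 0.06189650673010341 [-0.0031  0.0007 -0.0018]
[ 0.0278 -0.0003  0.0553] 26.672808393183693
```

View pics/e.png

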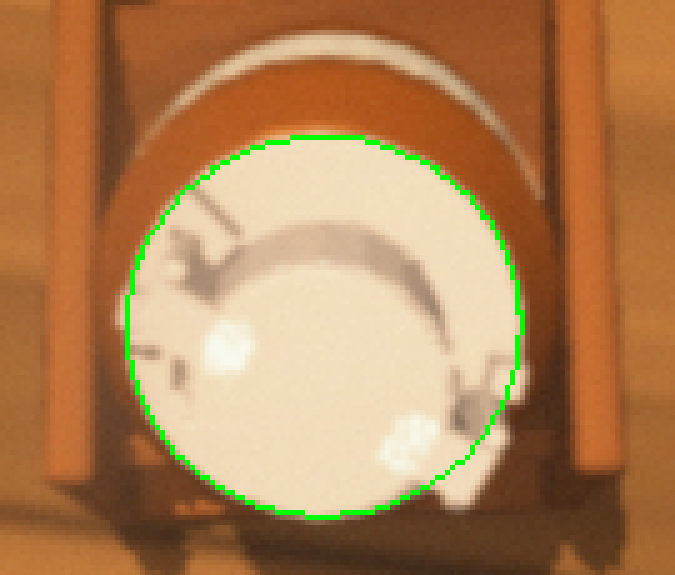

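Run:
```python
from h import *
C=np.array([.4579,-.3058,.1349]);n=axis(-172.7)
t=np.array([-.0167,-.058,-.0138]);t/=np.linalg.norm(t)
t-=n*(t@n)
for nm in("scene","side"):
    m=camera_model(nm);v=cv2.imread(f"pics/{nm}0.png");k=8
    u0,v0=map(int,proj(m,C));u0-=40;v0-=40
    v=cv2.resize(v[v0:v0+75,u0:u0+75],None,fx=k,fy=k,interpolation=2)
    b=np.cross(n,t)
    def D(P,col):
        u,w=proj(m,P);cv2.circle(v,(int((u-u0+.5)*k),int((w-v0+.5)*k)),3,col,-1)
    for a in np.linspace(0,2*np.pi,40):
        D(C+.036*(np.cos(a)*t+np.sin(a)*b),(0,255,0));D(C+.034*n+.021*(np.cos(a)*t+np.sin(a)*b),(255,0,0))
    for sg in(1,-1):
        for w in (-.008,.008):
            D(C+.031*n+sg*.031*t+w*b,(0,0,255))
    cv2.imwrite(f"pics/c_{nm}.png",v)
```

```text
(no output)
```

View pics/c_scene.png

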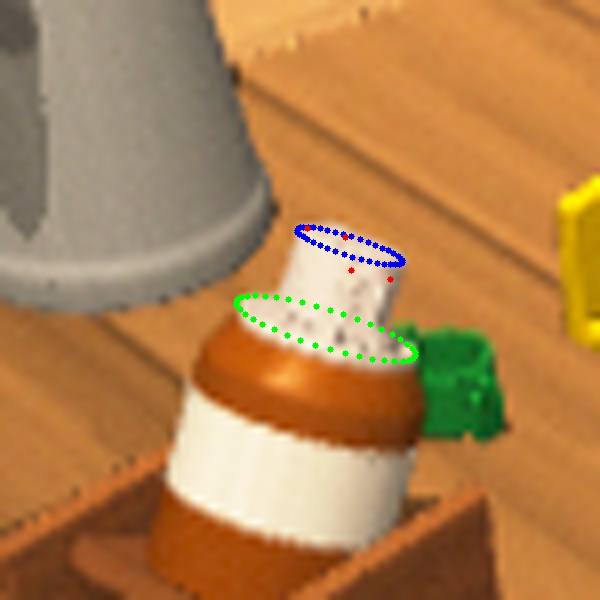

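View pics/c_side.png

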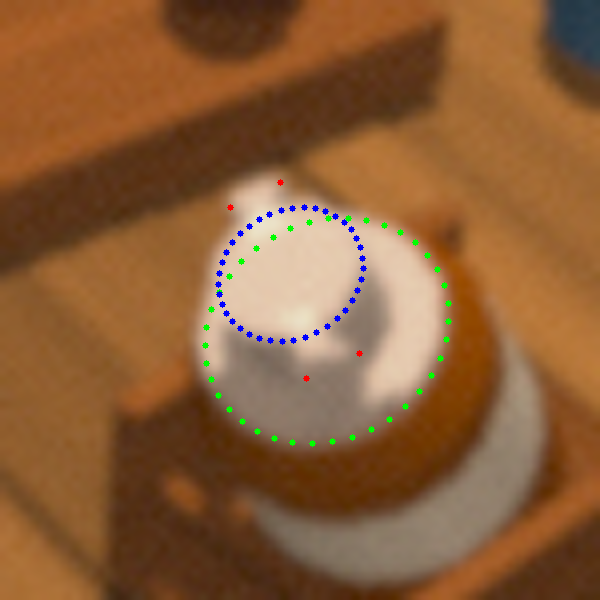

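Run:
```python
from h import *
C=np.array([.4579,-.3058,.1349]);n=axis(-172.7);dh=np.array([np.cos(np.radians(-172.7)),np.sin(np.radians(-172.7)),0]);dh-=n*(n@dh);dh/=np.linalg.norm(dh);print(dh)
t=np.array([-.0167,-.058,-.0138])
Rw=toolR(n,t)
for h in(.075,.012): print(h,*delta(C+.001*dh+h*n,Rw),C+.001*dh+h*n)
```

```text
[-0.859 -0.11  -0.5  ]
0.075 [-0.0021  0.0449 -0.0074] [0.0054 0.4654 0.0022] [ 0.4198 -0.3107  0.1994]
0.012 [-0.0021  0.1079 -0.007 ] [0.0054 0.4654 0.0022] [ 0.4511 -0.3067  0.1448]
```

play_rows(
  deltas=[
    [0,0.01,-0.002,0,0.12,0],
    [-0.001,0.02,-0.004,0.002,0.24,0.001],
    [-0.002,0.03,-0.006,0.004,0.36,0.002],
    [-0.002,0.045,-0.007,0.005,0.465,0.002],
    [-0.002,0.045,-0.007,0.005,0.465,0.002],
    [-0.002,0.045,-0.007,0.005,0.465,0.002],
    [-0.002,0.045,-0.007,0.005,0.465,0.002],
  ],
)

```text
t: 3.25
tcp_pos: [0.421, -0.3117, 0.2014]
tool_rot: [0.288, 0.725, -0.622, 0.064]
force: [0.7, 0.4, -0.0]
finger_gap: 0.996
```

Run:
```python
from h import *
s=sense();m=camera_model("wrist");im=snapshot("wrist");np.savez("w2.npz",im=im,T=m["camera_from_world"])
C=np.array([.4579,-.3058,.1349]);n=axis(-172.7);dh=np.array([-.859,-.11,-.5]);Rw=toolR(n,np.array([-.0167,-.058,-.0138]))
for h in(.075,.012): print(h,*delta(C+.001*dh+h*n,Rw))
v=cv2.cvtColor(im,cv2.COLOR_RGB2BGR)[90:282,150:406];v=cv2.resize(v,None,fx=3,fy=3,interpolation=2)
cv2.imwrite("pics/w2.png",v);print(s["t"],s["qd"])
```

```text
0.075 [ 0.0021  0.0013 -0.0005] [-0.0029  0.0057 -0.003 ]
0.012 [ 0.0023  0.0643 -0.0006] [-0.0029  0.0057 -0.003 ]
3.25 [-0.008   0.0025 -0.0017  0.0022 -0.0029  0.0041]
```

View pics/w2.png

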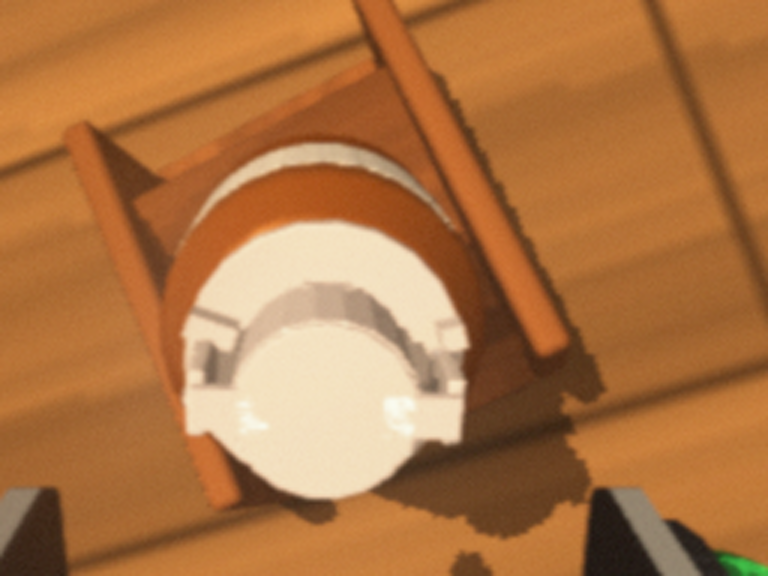

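play_rows(
  deltas=[
    [0.001,0.015,0,-0.003,0.006,-0.003],
    [0.002,0.03,-0.0005,-0.003,0.006,-0.003],
    [0.002,0.045,-0.0005,-0.003,0.006,-0.003],
    [0.002,0.055,-0.0005,-0.003,0.006,-0.003],
    [0.002,0.064,-0.0005,-0.003,0.006,-0.003],
    [0.002,0.064,-0.0005,-0.003,0.006,-0.003],
    [0.002,0.064,-0.0005,-0.003,0.006,-0.003],
    [0.002,0.064,-0.0005,-0.003,0.006,-0.003],
  ],
)

```text
t: 4.1
tcp_pos: [0.4509, -0.307, 0.1446]
tool_rot: [0.29, 0.727, -0.62, 0.06]
force: [-0.0, 0.5, 0.3]
finger_gap: 0.995
```

Run:
```python
from h import *
s=sense();m=camera_model("wrist");im=snapshot("wrist")
C=np.array([.4579,-.3058,.1349]);n=axis(-172.7);dh=np.array([-.859,-.11,-.5]);Rw=toolR(n,np.array([-.0167,-.058,-.0138]))
print(*delta(C+.001*dh+.012*n,Rw),s["force"],s["t"])
v=cv2.cvtColor(im,cv2.COLOR_RGB2BGR)[170:362,128:384];v=cv2.resize(v,None,fx=3,fy=3,interpolation=2)
cv2.imwrite("pics/w3.png",v)
```

```text
[-0.0001 -0.     -0.0004] [ 0.0003 -0.0025  0.0004] [-0.0053  0.4818  0.2505] 4.1
```

View pics/w3.png

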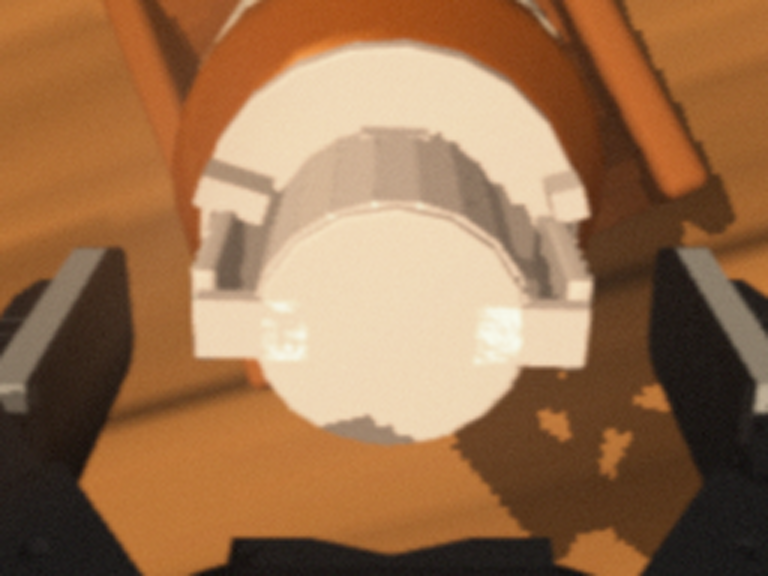

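Tabs lie between the pads and are centred, so I'll close the gripper.

play_rows(
  deltas=[
    [0,0,0,0,0,0],
    [0,0,0,0,0,0],
    [0,0,0,0,0,0],
    [0,0,0,0,0,0],
    [0,0,0,0,0,0],
    [0,0,0,0,0,0],
    [0,0,0,0,0,0],
    [0,0,0,0,0,0],
  ],
  gripper=0.04,
  force=35,
)

```text
t: 4.95
tcp_pos: [0.4506, -0.3071, 0.1453]
tool_rot: [0.29, 0.727, -0.62, 0.06]
force: [-6.9, -0.7, 10.3]
finger_gap: 0.589
```

Run:
```python
from h import *
s=sense();im=snapshot("wrist")
print(s["force"],s["ft_torque"],s["t"],s["finger_gap"]*85.4)
v=cv2.cvtColor(im,cv2.COLOR_RGB2BGR)[170:362,128:384];v=cv2.resize(v,None,fx=3,fy=3,interpolation=2)
cv2.imwrite("pics/w4.png",v)
```

```text
[-6.9071 -0.6908 10.3258] [0.1988 0.3386 0.0852] 4.95 50.327088118183944
```

View pics/w4.png

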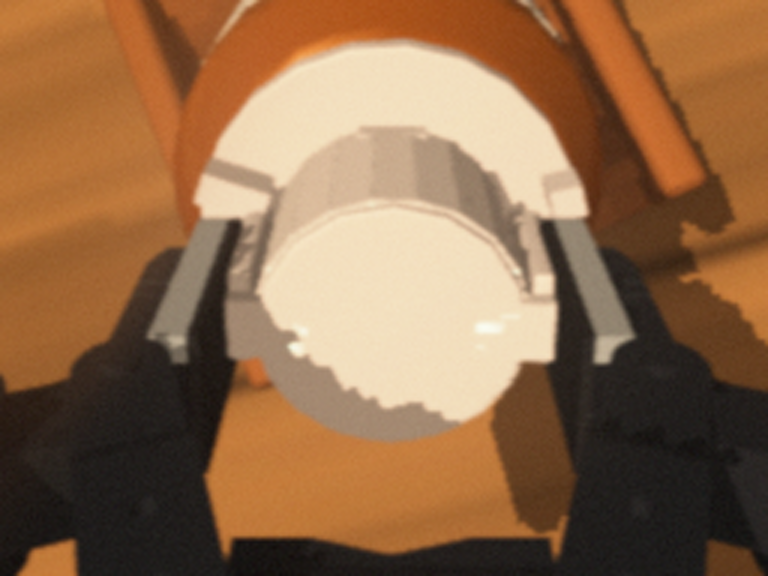

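play_rows(
  deltas=[
    [0,-0.0006,0,0,0,0],
    [0,-0.0006,0,0,0,0],
    [0,-0.0006,0,0,-0.05,0],
    [0,-0.0006,0,0,-0.1,0],
    [0,-0.0006,0,0,-0.15,0],
    [0,-0.0006,0,0,-0.2,0],
    [0,-0.0006,0,0,-0.2,0],
  ],
)

```text
t: 5.7
tcp_pos: [0.451, -0.3075, 0.1457]
tool_rot: [0.227, 0.717, -0.646, 0.133]
force: [-3.1, 0.1, 7.2]
finger_gap: 0.59
```

Run:
```python
from h import *
s=sense();im=snapshot("wrist")
print(s["force"],s["ft_torque"],s["t"],s["q"],R.from_quat(s["tool_rot"]).as_matrix().T@s["ft_torque"])
v=cv2.cvtColor(im,cv2.COLOR_RGB2BGR)[170:362,128:384];v=cv2.resize(v,None,fx=3,fy=3,interpolation=2)
cv2.imwrite("pics/w5.png",v)
```

```text
[-3.0582  0.1002  7.1919] [0.0381 0.0259 0.0161] 5.7 [-1.0731  0.5169  1.9883  0.9028  0.6366 -0.1087] [-0.0367  0.0066 -0.0315]
```

View pics/w5.png

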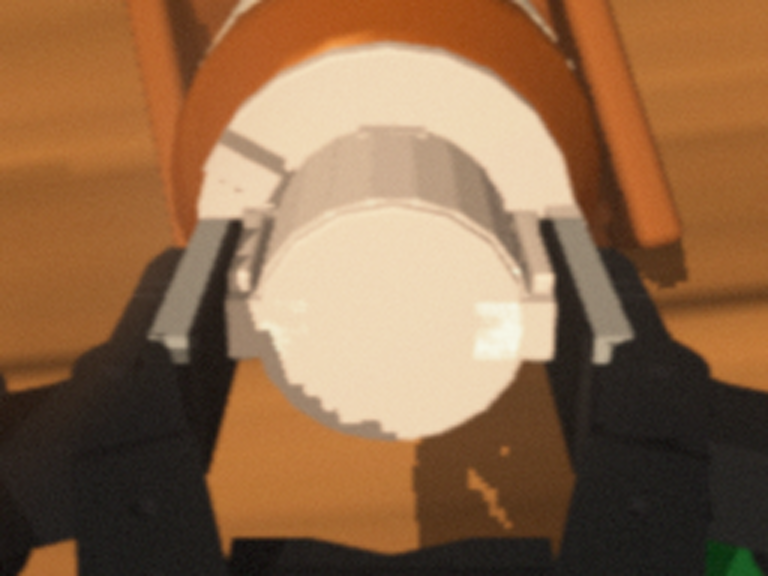

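The cap turns with almost no torque, so I'll carry on turning.

play_rows(
  deltas=[
    [0,0,0,0,-0.1,0],
    [0,0,0,0,-0.2,0],
    [0,0,0,0,-0.3,0],
    [0,0,0,0,-0.4,0],
    [0,0,0,0,-0.5,0],
    [0,0,0,0,-0.6,0],
    [0,0,0,0,-0.7,0],
    [0,0,0,0,-0.7,0],
  ],
)

```text
t: 6.55
tcp_pos: [0.4513, -0.308, 0.1459]
tool_rot: [0.009, -0.627, 0.685, -0.371]
force: [-3.5, -0.6, 7.8]
finger_gap: 0.587
```

play_rows(
  deltas=[
    [0,0,0,0,-0.1,0],
    [0,0,0,0,-0.2,0],
    [0,0,0,0,-0.3,0],
    [0,0,0,0,-0.4,0],
    [0,0,0,0,-0.5,0],
    [0,0,0,0,-0.6,0],
    [0,0,0,0,-0.6,0],
    [0,0,0,0,-0.6,0],
  ],
)

```text
t: 7.35
tcp_pos: [0.4512, -0.3077, 0.1459]
tool_rot: [0.21, -0.49, 0.651, -0.54]
force: [-1.9, -1.2, 8.2]
finger_gap: 0.587
```

Run:
```python
from h import *
s=sense();im=snapshot("wrist")
Rt=R.from_quat(s["tool_rot"]).as_matrix();n=axis(-172.7)
print(Rt.T@s["force"],s["t"],s["q"],Rt.T@s["ft_torque"],"n in tool",Rt.T@n, np.degrees(np.arccos(Rt[:,2]@toolR(n,np.array([-.0167,-.058,-.0138]))[:,2])))
v=cv2.cvtColor(im,cv2.COLOR_RGB2BGR)[170:362,128:384];v=cv2.resize(v,None,fx=3,fy=3,interpolation=2)
cv2.imwrite("pics/w6.png",v)
```

```text
[-0.4287 -8.1374  2.4977] 7.35 [-1.073   0.5168  1.9879  0.9031  0.6367 -1.408 ] [0.0212 0.0457 0.0934] n in tool [ 0.     -1.      0.0016] 85.80631369520427
```

View pics/w6.png

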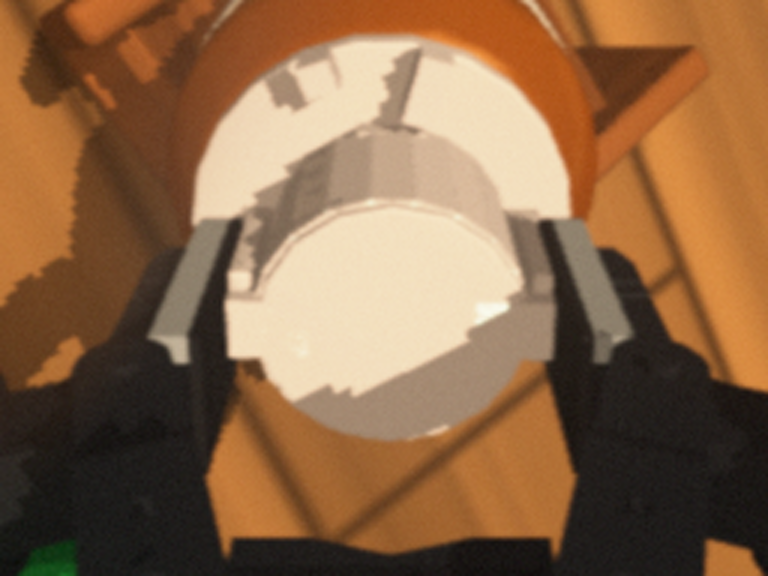

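Turned 86°. Now I'll draw it off along the axis.

play_rows(
  deltas=[
    [0,-0.005,0,0,0,0],
    [0,-0.01,0,0,0,0],
    [0,-0.015,0,0,0,0],
    [0,-0.02,0,0,0,0],
  ],
)

```text
t: 7.8
tcp_pos: [0.4404, -0.3078, 0.1621]
tool_rot: [0.211, -0.491, 0.65, -0.54]
force: [-0.1, 0.7, -0.3]
finger_gap: 0.583
```

play_rows(
  deltas=[
    [0,-0.007,0,0,0,0],
    [0,-0.014,0,0,0,0],
    [0,-0.021,0,0,0,0],
    [0,-0.03,0,0,0,0],
    [0,-0.045,0,0,0,0],
    [0,-0.065,0,0,0,0],
    [0,-0.065,0,0,0,0],
  ],
)

```text
t: 8.5
tcp_pos: [0.4083, -0.3135, 0.2203]
tool_rot: [0.211, -0.49, 0.652, -0.539]
force: [-0.4, -0.7, -0.6]
finger_gap: 0.584
```

Run:
```python
from h import *
s=sense();im=snapshot("wrist");a=snapshot("scene")
Rt=R.from_quat(s["tool_rot"]).as_matrix()
print(Rt.T@s["force"],s["t"],s["q"],s["tcp_pos"],Rt)
v=cv2.cvtColor(im,cv2.COLOR_RGB2BGR)
cv2.imwrite("pics/w7.png",v);cv2.imwrite("pics/s7.png",a[:,:,::-1])
```

```text
[ 0.9203  0.3245 -0.2985] 8.5 [-1.1704  0.3441  1.9772  0.7285  0.8078 -1.2739] [ 0.4083 -0.3135  0.2203] [[-0.3299  0.4968  0.8028]
 [-0.9095  0.0608 -0.4113]
 [-0.2531 -0.8658  0.4317]]
```

View pics/w7.png

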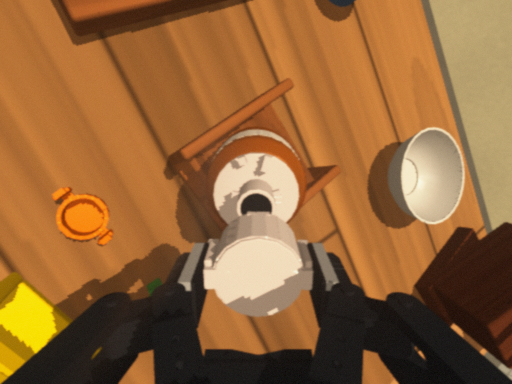

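View pics/s7.png

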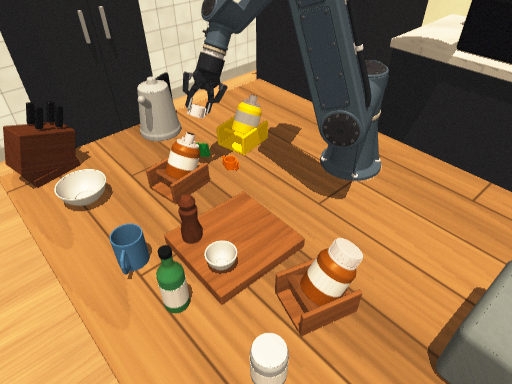

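Run:
```python
from h import *
m=camera_model("scene")
im=cv2.imread("pics/s7.png")
print("ramekin rim c",plane(m,221,250,.081),"mill base",plane(m,192,238,.04),"mill top",plane(m,187,199,.179))
C=np.array([.4579,-.3058,.1349]);n=axis(-172.7);print("h",(np.array([.4512,-.3077,.1459])-C)@n)
v=im[170:310,140:320];cv2.imwrite("pics/b.png",cv2.resize(v,None,fx=4,fy=4,interpolation=2))
for zaz in (-27.1,-60,-90,90,0):
  Rw=toolR(np.array([0,0,1.]),[np.cos(np.radians(zaz)),np.sin(np.radians(zaz)),0]);print(zaz,*delta([.475,.03,.2],Rw))
```

```text
ramekin rim c [0.6245 0.0752 0.081 ] mill base [ 0.6362 -0.0395  0.04  ] mill top [ 0.6338 -0.0356  0.179 ]
h 0.012969837202476705
-27.1 [-0.3285  0.071  -0.0956] [-0.4411  0.0628 -0.2817]
-60 [-0.3285  0.071  -0.0956] [-0.349   0.6237 -0.4017]
-90 [-0.3285  0.071  -0.0956] [-0.2425  1.1343 -0.4974]
90 [-0.3285  0.071  -0.0956] [-0.555  -1.9273  0.2706]
0 [-0.3285  0.071  -0.0956] [-0.4982 -0.3992 -0.1716]
```

View pics/b.png

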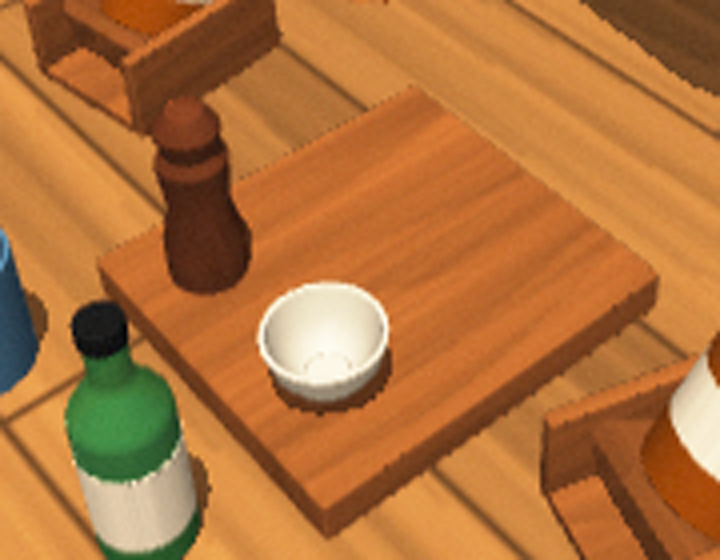

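play_rows(
  deltas=[
    [-0.01,-0.03,0.015,0,0,0],
    [-0.03,-0.052,0.02,-0.02,0,-0.01],
    [-0.06,-0.048,0.012,-0.06,0.01,-0.04],
    [-0.09,-0.04,0.002,-0.11,0.016,-0.07],
    [-0.125,-0.03,-0.01,-0.17,0.024,-0.11],
    [-0.16,-0.017,-0.023,-0.23,0.033,-0.15],
    [-0.195,-0.003,-0.037,-0.29,0.041,-0.19],
    [-0.23,0.013,-0.05,-0.34,0.05,-0.22],
    [-0.265,0.03,-0.065,-0.39,0.056,-0.25],
    [-0.3,0.052,-0.08,-0.43,0.062,-0.275],
    [-0.331,0.074,-0.092,-0.441,0.063,-0.282],
    [-0.331,0.074,-0.092,-0.441,0.063,-0.282],
  ],
)

```text
t: 9.8
tcp_pos: [0.4795, 0.0359, 0.1966]
tool_rot: [-0.372, 0.604, -0.6, 0.37]
force: [-0.4, -0.1, -0.8]
finger_gap: 0.588
```

play_rows(
  deltas=[
    [0,0,0,0,0,0],
    [0,0,0,0,0,0],
    [0,0,0,0,0,0],
  ],
)

```text
t: 10.1
tcp_pos: [0.4801, 0.0302, 0.1998]
tool_rot: [-0.368, 0.604, -0.603, 0.369]
force: [-1.0, 0.2, -0.2]
finger_gap: 0.587
```

Run:
```python
from h import *
s=sense();im=snapshot("wrist");a=snapshot("side")
Rt=R.from_quat(s["tool_rot"]).as_matrix()
print(s["force"],s["t"],s["q"],s["tcp_pos"],Rt)
Rw=toolR(np.array([0,0,1.]),Rt[:,2])
for z in (.06,.048): print(*delta([.48,.03,z],Rw))
cv2.imwrite("pics/w8.png",im[:,:,::-1]);cv2.imwrite("pics/s8.png",a[:,:,::-1])
```

```text
[-1.0408  0.2294 -0.1613] 10.1 [-0.1705  0.3819  1.8202  0.001   0.9396  0.3035] [0.4801 0.0302 0.1998] [[-0.4569  0.      0.8895]
 [-0.8895  0.0008 -0.4569]
 [-0.0007 -1.     -0.0003]]
[ 0.0004  0.14   -0.0001] [-0.0001 -0.0002 -0.0009]
[ 0.0004  0.152  -0.0001] [-0.0001 -0.0002 -0.0009]
```

View pics/w8.png

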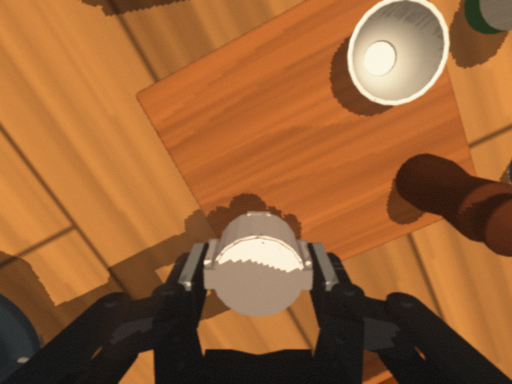

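View pics/s8.png

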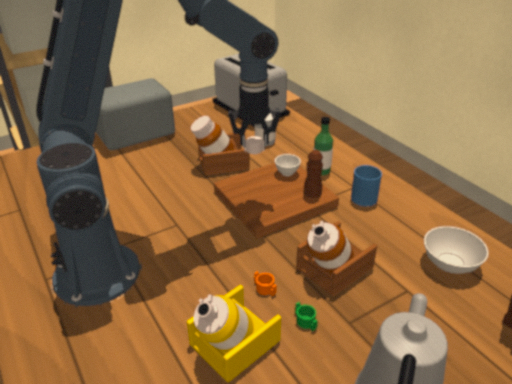

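play_rows(
  deltas=[
    [0,0.03,0,0,0,0],
    [0,0.06,0,0,0,0],
    [0,0.09,0,0,0,0],
    [0,0.115,0,0,0,0],
    [0,0.135,0,0,0,0],
    [0,0.14,0,0,0,0],
    [0,0.143,0,0,0,0],
    [0,0.146,0,0,0,0],
    [0,0.146,0,0,0,0],
    [0,0.146,0,0,0,0],
  ],
)

```text
t: 11.2
tcp_pos: [0.4806, 0.0313, 0.0543]
tool_rot: [0.369, -0.603, 0.603, -0.37]
force: [0.1, -0.9, -1.4]
finger_gap: 0.585
```

play_rows(
  deltas=[
    [0,0.001,0,0,0,0],
    [0,0.002,0,0,0,0],
    [0,0.003,0,0,0,0],
    [0,0.004,0,0,0,0],
    [0,0.005,0,0,0,0],
    [0,0.006,0,0,0,0],
    [0,0.006,0,0,0,0],
  ],
)

```text
t: 11.9
tcp_pos: [0.4799, 0.0315, 0.0473]
tool_rot: [-0.369, 0.604, -0.603, 0.369]
force: [0.6, -0.7, -0.2]
finger_gap: 0.589
```

play_rows(
  deltas=[
    [0,0.0005,0,0,0,0],
    [0,0.001,0,0,0,0],
    [0,0.001,0,0,0,0],
  ],
)

```text
t: 12.2
tcp_pos: [0.4801, 0.0314, 0.0465]
tool_rot: [-0.369, 0.604, -0.603, 0.369]
force: [0.0, 0.7, -0.0]
finger_gap: 0.586
```

Run:
```python
from h import *
s=sense();print(s["force"],s["ft_torque"],s["tcp_pos"])
a=snapshot("side");m=camera_model("side");u,v=map(int,proj(m,[.48,.03,.05]));print(u,v)
cv2.imwrite("pics/s9.png",cv2.resize(a[v-50:v+40,u-60:u+60,::-1],None,fx=6,fy=6,interpolation=2))
```

```text
[ 0.0015  0.747  -0.0199] [-0.0001 -0.0317 -0.0264] [0.4801 0.0314 0.0465]
254 192
```

View pics/s9.png

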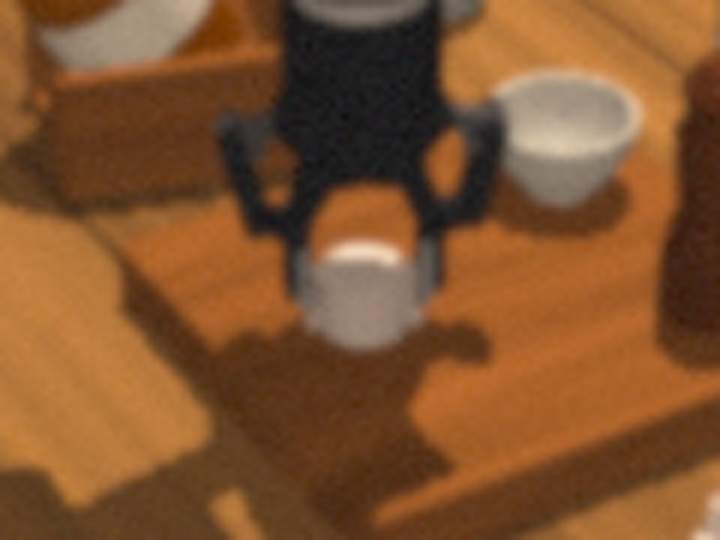

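No contact yet, but close. I'll keep going down slowly.

play_rows(
  deltas=[
    [0,0.0005,0,0,0,0],
    [0,0.001,0,0,0,0],
    [0,0.001,0,0,0,0],
  ],
)

```text
t: 12.55
tcp_pos: [0.4801, 0.0314, 0.046]
tool_rot: [-0.369, 0.603, -0.603, 0.369]
force: [-1.1, -0.5, 4.3]
finger_gap: 0.588
```

play_rows(
  deltas=[
    [0,0.0005,0,0,0,0],
    [0,0.001,0,0,0,0],
    [0,0.001,0,0,0,0],
  ],
)

```text
t: 12.85
tcp_pos: [0.4801, 0.0314, 0.0459]
tool_rot: [-0.369, 0.603, -0.603, 0.369]
force: [-1.8, -0.3, 12.1]
finger_gap: 0.585
```

play_rows(
  deltas=[
    [0,0.0003,0,0,0,0],
    [0,0.0006,0,0,0,0],
    [0,0.0006,0,0,0,0],
  ],
  gripper=0.056,
  force=20,
)

```text
t: 13.15
tcp_pos: [0.4802, 0.0313, 0.0442]
tool_rot: [-0.369, 0.603, -0.603, 0.369]
force: [-1.0, -0.1, 5.4]
finger_gap: 0.658
```

play_rows(
  deltas=[
    [0,0.0005,0,0,0,0],
    [0,0.0008,0,0,0,0],
    [0,0.0008,0,0,0,0],
  ],
  gripper=0.061,
)

```text
t: 13.45
tcp_pos: [0.4801, 0.0314, 0.043]
tool_rot: [-0.369, 0.604, -0.603, 0.369]
force: [-0.2, 0.1, 1.2]
finger_gap: 0.713
```

play_rows(
  deltas=[
    [0,0,0,0,0,0],
    [0,0,0,0,0,0],
    [0,0,0,0,0,0],
    [0,0,0,0,0,0],
  ],
  gripper=0.068,
)

```text
t: 13.85
tcp_pos: [0.4801, 0.0315, 0.0431]
tool_rot: [-0.369, 0.604, -0.603, 0.369]
force: [0.0, 0.3, 0.1]
finger_gap: 0.795
```

play_rows(
  deltas=[
    [0,0,0,0,0,0],
    [0,0,0,0,0,0],
    [0,0,0,0,0,0],
    [0,0,0,0,0,0],
    [0,0,0,0,0,0],
  ],
  gripper=0.085,
)

```text
t: 14.35
tcp_pos: [0.4801, 0.0314, 0.0432]
tool_rot: [-0.369, 0.603, -0.603, 0.369]
force: [-0.5, -0.5, 1.0]
finger_gap: 0.998
```

Run:
```python
from h import *
s=sense();print(s["force"],s["tcp_pos"],s["finger_gap"]*85.4,s["t"])
a=snapshot("wrist");cv2.imwrite("pics/w10.png",a[:,:,::-1])
```

```text
[-0.486  -0.5395  0.9971] [0.4801 0.0314 0.0432] 85.19623403446283 14.35
```

View pics/w10.png

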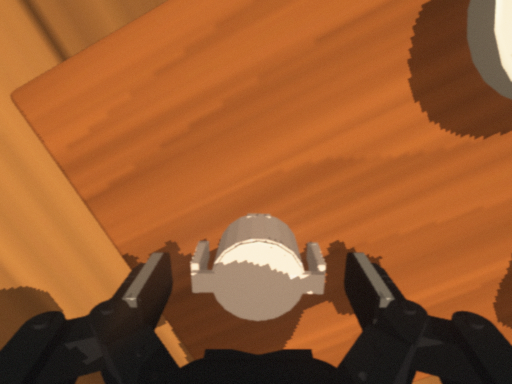

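The cap is released, tabs out, standing clear between the fingers. I'll retreat straight up and check.

play_rows(
  deltas=[
    [0,-0.01,0,0,0,0],
    [0,-0.025,0,0,0,0],
    [0,-0.05,0,0,0,0],
    [0,-0.08,0,0,0,0],
    [0,-0.11,0,0,0,0],
    [0,-0.15,0,0,0,0],
    [0,-0.19,0,0,0,0],
    [0,-0.2,0,0,0,0],
    [0,-0.2,0,0,0,0],
  ],
)

```text
t: 15.3
tcp_pos: [0.4811, 0.0312, 0.2454]
tool_rot: [0.368, -0.602, 0.604, -0.371]
force: [-0.3, 0.4, -0.1]
finger_gap: 0.997
```

Run:
```python
from h import *
m=camera_model("wrist");w=snapshot("wrist");a=snapshot("scene");b=snapshot("side")
print(sense()["t"],sense()["qd"])
cv2.imwrite("pics/w11.png",w[:,:,::-1]);cv2.imwrite("pics/s11.png",a[:,:,::-1])
ms=camera_model("side");u,v=map(int,proj(ms,[.48,.03,.05]))
cv2.imwrite("pics/d11.png",cv2.resize(b[v-50:v+50,u-65:u+65,::-1],None,fx=6,fy=6,interpolation=2))
```

```text
15.45 [-0.0012  0.0169  0.0026  0.0003  0.0013 -0.    ]
```

View pics/w11.png

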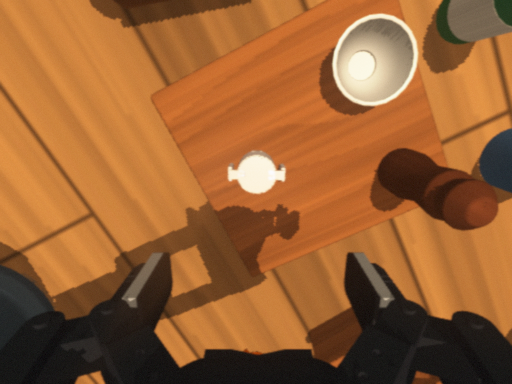

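View pics/s11.png

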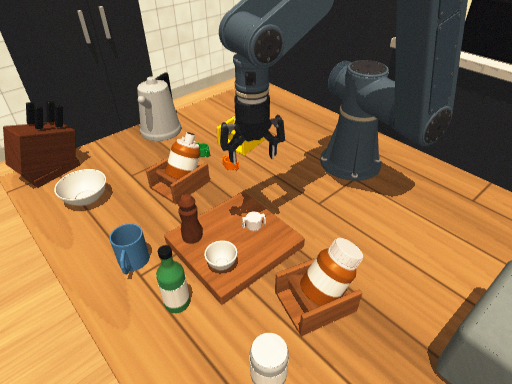

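View pics/d11.png

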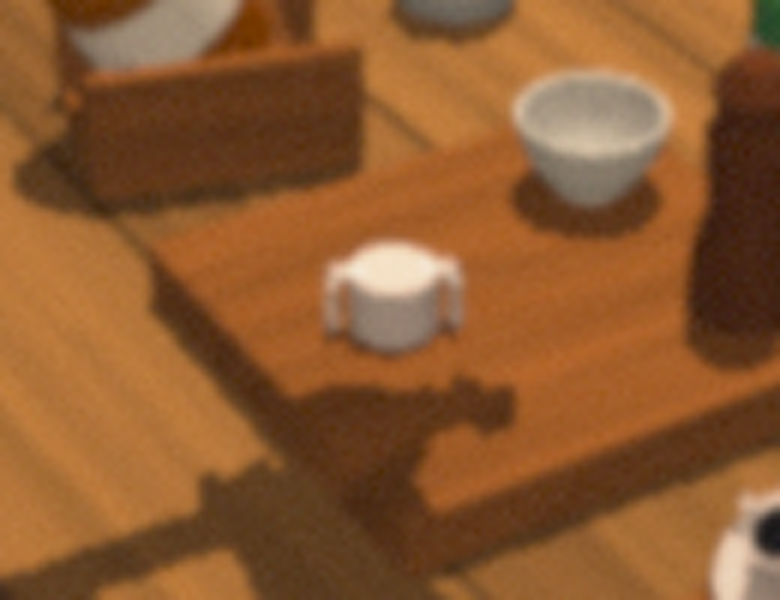

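The cap stands upright and wholly on the board's near half, with nothing else moved.

```bash
python3 -c "
from station import *
print(sign_off())"
```

```text
the job is handed in; nothing more can be done
None
```

The cap is off the slanted tablet jar and standing upright on the near half of the chopping board. I handed the job in at about 15.5 s of the 48 s allowed.

- **Opening:** I squeezed both tabs fully in, to about 50 mm across, and turned the cap anticlockwise 86°. The torque was almost nil. It then drew straight off along the neck.
- **Setting down:** I lowered it until it touched the board, pressing to about 12 N, and eased the fingers open in steps so the tabs sprang back out. Then I withdrew the arm straight up.
- **Last checks:** The last pictures from all three cameras show the cap upright, wholly on the board and clear of the gripper. The ramekin, pepper mill, oil bottle and mug look undisturbed. I did not check the tin by itself.
- **Disagreements:** The first rough two-camera fix on the cap was about 10 mm off. I replaced it with the wrist-camera measurement before gripping, and that agreed with the scene and side views to about 1 mm.

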